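# Weigh a tin on a two-pan kitchen balance

## Robot

A 6-joint arm with a two-finger parallel gripper is mounted at the origin on a cart in front of the work surface, level with it; the furniture and walls round the work are solid. World frame = base frame: x ahead of the robot, y to its left, z up, the work surface at z = 0. Lengths are in mm, angles in rad, forces in N, time in s.
With the tool pointing down it reaches from about 275 to 1000 mm from the base axis. Payload 8.4 kg.
Tool frame: the origin (TCP) lies midway between the tips of the shut fingers; the grasp point (between the pads) lies 19 mm behind it (r.grip_point_offset is the distance from the TCP to the grasp point, in mm); z points along the fingers, y is the line along which they close (so a half turn about z gives the same grasp; the last joint's range is limited). The gripper opens to 85 mm and grips with 20 to 120 N. Pads are 22 mm wide; open, the fingers measure 114 mm over their backs; the gripper's body (76 mm by 85 mm) begins 54 mm behind the grasp point. The pads swing forward as they close: fully open they stand 13 mm farther back than shut.
Start: joints at [-1.204, 0.353, 1.633, -0, 1.155, -0.002], TCP at [225.309, -582.978, 231.281] pointing down, gripper open.
Joint ranges: [-2.63, 2.63], [-0.92, 2.1], [0.06, 2.66], [-1.3, 4.44], [0, 2.69], [-3.02, 3.02]. Speed limits (rad/s): [2.22, 2.22, 2.79, 3.14, 3.14, 3.14].

## Interface

Orientations are given as [roll, pitch, yaw] about the fixed x, y, z axes, in that order (R = Rz(yaw) Ry(pitch) Rx(roll)).
In Python, from rig import r gives the robot as it stands. The module is installed in compiled form; this text tells all that it offers.
- The arm moves only by the shell command python3 -m creep 'ROWS' [FORCE]. ROWS is text: rows parted by semicolons, each of 7 numbers parted by spaces: the turn, a rotation vector about the tool's x, y, z in degrees, then the shift along the tool's x, y, z in m, then the closure in counts, from 0 (fully open) to 255 (shut). A call has 1 to 8 rows; each row is the pose to reach, as a shift and turn from the pose commanded when the call began, along the tool's axes at that moment; what a row does not reach only later rows make up. A row lasts 1/8 s, in which the tool goes at most 62.5 mm and 10.7 degrees, less where a joint would pass 70% of its speed; a pose out of reach is approached as far as the arm can. A call with a gripper value outside its range is refused whole. The fingers move at their own pace and stop on an object; FORCE is the grip in N (left out, the last holds). Time passes only in rows, so rows that repeat a pose let the fingers close. It gives the time, the measured TCP pose, the force, the opening and the grip force at its end, in the units of the state.
- r.sense(): the state, without advancing time (a new reading comes with each control period).
- r.grab_frame(name): name is "side" or "top" or "wrist"; returns a dict with "img" (480x640x3 uint8, red, green, blue), "range_z" (480x640 float32, mm along the optical axis (not along the pixel's ray), 0 where there is no reading), "K" (3x3 intrinsics, pixels), "world_from_camera" (4x4, takes a point from camera to world coordinates). Camera axes: x right, y up, looking along -z (the intrinsics and any distortion apply to the point x, -y, -z); pixel columns grow to the right and rows downward; lengths in mm; the calibration is good to about 2 mm. The wrist camera is an equidistant fisheye: a pixel r from the principal point sees the ray r / f radians off the axis. A picture is of the moment at which its call begins.
- r.sign_off(): hands the job in; it is judged then, once.
The state is a dict: "clock": time; "qpos": joint angles; "qvel": joint speeds; "joint_efforts": joint torques, N m; "eef_pos": TCP position; "tcp_rot": TCP orientation; "contact_force": force on the tool from outside, world axes, zero at the start; "wrist_torque": the same for the moment, N m; "opening": opening from 0.0 (shut) to 1.0 (fully open); "grasp_force": force on a finger pad.
Only numpy, scipy, OpenCV 4.12 (cv2) and the standard library are available. Lean on these libraries where they do the work, as an engineer would, in place of code of your own. Each camera call takes 0.05 s, during which the arm holds its last target. There are 200 camera calls.

## Task

Weigh the small tin: stand it upright in the round steel dish of the balance, and put brass weights on the balance's black plate until the pointer comes to rest inside the green band. Leave any weight you do not need standing on the worktop, and do not disturb the other things lying around.

Things in the scene. Friction and masses are not known exactly. Their poses are not given: they have to be found in the camera images.
- balance: grey two-pan counter balance, fixed to the worktop; body 100 x 250 x 32 mm, 340 mm long over its pans. Origin: under its centre, on the worktop. Its y axis runs along the beam, towards the round dish; its x axis points away from the dial's face. The dial, a white plate 60 mm wide with a green band in the middle, stands between the pans and reaches 159 mm above the worktop; nothing else but the pans is higher than 85 mm. Position and yaw vary.
- beam (a joint): lean of the beam and of its pointer, rad; 0 is level, stops at -0.25 and +0.25. Positive: the dish is up and the plate down (the weights are too heavy); negative: the tin is too heavy. The lean is proportional to the difference of the loads, 0.00139 rad per gram (50 g gives 0.07 rad), until it meets a stop at about 180 g; the green band is -0.047 to +0.047 rad (about 34 g either way). It settles within about a second. Level when empty.
- dish (a point): centre of the inner floor of the round steel dish, the pan for the tin: 112 mm across inside, rim 5 mm above the floor. 110 mm from the balance's centre along its +y; the floor is 100 mm above the worktop when level, stays horizontal, and moves up and down 27 mm with the beam (0.11 m per rad of beam). It yields when loaded.
- plate (a point): centre of the floor of the rectangular black plate, the pan for the weights: 140 mm along the balance's x by 110 mm along its y, rim 3 mm above the floor. 110 mm from the balance's centre along its -y; the floor is 100 mm above the worktop when level, stays horizontal, and moves opposite to the dish. It holds all three weights side by side.
- tin: small tin with a green and white label and a steel lid, 58 mm across, 72 mm high, standing upright. Origin: centre of the underside, z up. Its mass is unknown, 100 to 300 g.
- weight_200: largest brass weight, 200 g: disc 36 mm across, 22 mm high, 43 mm high in all. Origin: centre of the underside, z up. Above the disc a 10 mm thick neck, 6 mm high, carries a round grip knob 16 mm across and 15 mm high (from 6 to 21 mm above the disc's top), to be taken between the fingers. Starts upright on the worktop; which of four spots it has varies.
- weight_100: middle brass weight, 100 g: disc 27 mm across, 18 mm high, 39 mm high in all. Origin: centre of the underside, z up. Above the disc a 10 mm thick neck, 6 mm high, carries a round grip knob 16 mm across and 15 mm high (from 6 to 21 mm above the disc's top), to be taken between the fingers. Starts upright on the worktop; which of four spots it has varies.
- weight_50: smallest brass weight, 50 g: disc 22 mm across, 10 mm high, 31 mm high in all. Origin: centre of the underside, z up. Above the disc a 10 mm thick neck, 6 mm high, carries a round grip knob 16 mm across and 15 mm high (from 6 to 21 mm above the disc's top), to be taken between the fingers. Starts upright on the worktop; which of four spots it has varies.
- espresso_cup: white espresso cup with a handle, 62 x 88 x 50 mm; leave it alone. Origin: centre of the underside.
- timer: white kitchen timer with a red knob, 62 mm across, 46 mm high; leave it alone. Origin: centre of the underside.
- marker: red marker pen lying along its x axis, 133 x 11 x 11 mm; leave it alone. Origin: centre of the underside.
- ramekin: white ramekin, 69 mm across, 38 mm high; leave it alone. Origin: centre of the underside.
- shot_glass: clear shot glass, 48 mm across, 61 mm high; leave it alone. Origin: centre of the underside.
- matchbox: red matchbox, 56 x 36 x 16 mm; leave it alone. Origin: centre of the underside.

How it is judged (in metres and radians):
At the end, for the whole second after the job is handed in: The beam rests within 0.047 rad of level (pointer in the green band); the tin stands upright on the dish's floor, within 32 mm of its centre; every weight stands upright and at rest, either on the black plate or on the worktop (value of joint beam between -0.047 and 0.047 rad and velocity of joint beam between -0.05 and 0.05 rad/s and horizontal distance between tin and dish below 0.032 m and angle between tin's own z axis and vertical below 0.1 rad and linear speed of each of tin, weight_200, weight_100, weight_50 below 0.02 m/s and z of tin in the frame of dish between -0.006 and 0.006 m and ((x of weight_200 in the frame of plate between -0.066 and 0.066 m and y of weight_200 in the frame of plate between -0.052 and 0.052 m and z of weight_200 in the frame of plate between -0.006 and 0.006 m) or height (world z) of weight_200 between -0.006 and 0.006 m) and angle between each of weight_200, weight_100, weight_50's own z axis and vertical below 0.15 rad and ((x of weight_100 in the frame of plate between -0.066 and 0.066 m and y of weight_100 in the frame of plate between -0.052 and 0.052 m and z of weight_100 in the frame of plate between -0.006 and 0.006 m) or height (world z) of weight_100 between -0.006 and 0.006 m) and ((x of weight_50 in the frame of plate between -0.066 and 0.066 m and y of weight_50 in the frame of plate between -0.052 and 0.052 m and z of weight_50 in the frame of plate between -0.006 and 0.006 m) or height (world z) of weight_50 between -0.006 and 0.006 m)); the robot touches nothing.
It fails at once if a bystander (cup, timer, marker, ramekin, shot glass or matchbox) is moved by more than 25 mm (distance of any of espresso_cup, timer, marker, ramekin, shot_glass, matchbox from where it was at the start of the episode above 0.025 m).
It fails at once if a bystander (not the marker) is tipped by more than 0.4 rad (angle between any of espresso_cup, timer, ramekin, shot_glass, matchbox's own z axis and vertical above 0.4 rad).
It fails at once if the tin is tipped by more than 0.6 rad (angle between tin's own z axis and vertical above 0.6 rad).
It also fails if it takes over 72 s, if anything falls off the work surface, if the arm or the gripper's body presses on something with over 40 N, if the wrist force passes 120 N, or if a joint passes its speed limit or range.

## Working session

There is one attempt and no reset: what is moved stays moved. The work goes in short steps, Python scripts to look and compute and a shell command to move; the robot and the scene stay as the last step left them, time stands still between calls to the robot, and variables do not carry over. Pictures are saved under pics/ and viewed, at most 10 in all, crops included, and the job is handed in when it is done.

```bash
mkdir -p pics; python3 - <<'E'
from rig import r
import cv2,numpy as np
for n in("top","side"):
    f=r.grab_frame(n); np.savez(f"{n}.npz",**f); cv2.imwrite(f"pics/{n}0.png",f["img"][:,:,::-1]); print(n,f["K"].tolist(),f["world_from_camera"].round(3).tolist())
s=r.sense();print(s["eef_pos"],s["tcp_rot"],s["clock"])
E
```

```text
top [[531.4122016171316, 0.0, 322.6823759597442], [0.0, 531.4122016171316, 236.46628158740086], [0.0, 0.0, 1.0]] [[-0.295, 0.913, -0.282, 96.593], [-0.956, -0.283, 0.08, 101.447], [-0.007, 0.294, 0.956, 1557.091], [0.0, 0.0, 0.0, 1.0]]
side [[604.013451295132, 0.0, 321.15557358302016], [0.0, 604.013451295132, 246.05894949996267], [0.0, 0.0, 1.0]] [[-0.841, 0.276, -0.466, -170.823], [-0.541, -0.395, 0.742, 1099.51], [0.02, 0.876, 0.482, 816.62], [0.0, 0.0, 0.0, 1.0]]
[ 225.17691042 -582.56931917  230.63154065] [-3.14032275e+00 -2.70253569e-05  3.68798756e-01] 0.1
```

View pics/top0.png

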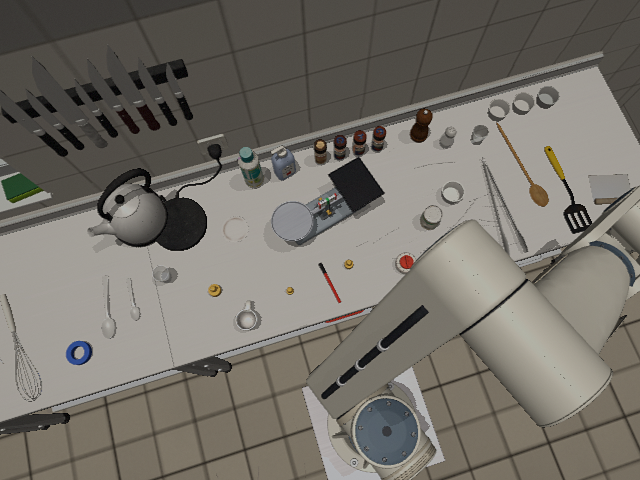

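View pics/side0.png

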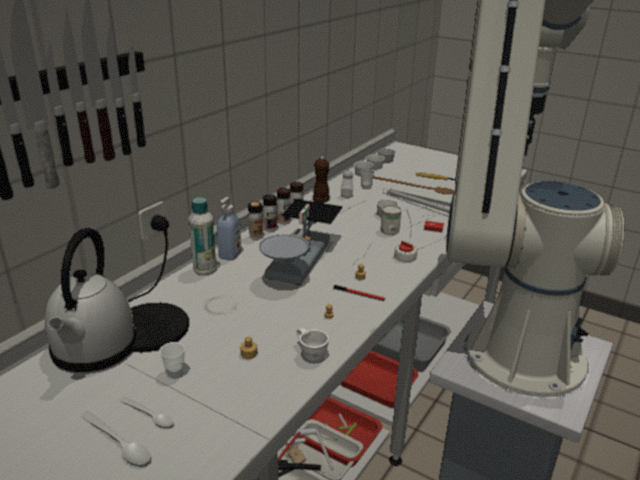

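The top view shows the dish at (294,223), the plate at (357,184) and the tin at (431,217). The weights are at (215,290) for the large one, (349,264) for the middle one and (290,290) for the small one. Bystanders are the cup (247,318), timer (406,262), marker (330,283), ramekin (452,190) and shot glass (163,275). The side view agrees and shows the matchbox at (434,226).

```bash
cat > h.py <<'E'
import numpy as np,cv2
def ray(f,u,v):
    K=f["K"];d=np.array([(u-K[0,2])/K[0,0],-(v-K[1,2])/K[1,1],-1.]);T=f["world_from_camera"];return T[:3,3],T[:3,:3]@d
def onz(f,u,v,z):
    o,d=ray(f,u,v);return (o+d*(z-o[2])/d[2]).round(1)
def dep(f,u,v):
    o,d=ray(f,u,v);return (o+d*f["range_z"][int(v),int(u)]).round(1)
def fish(f,u,v,z):
    K=f["K"];x=u-K[0,2];y=v-K[1,2];r=np.hypot(x,y);t=r/K[0,0];s=np.sin(t)/max(r,1e-9)
    T=f["world_from_camera"];d=T[:3,:3]@np.array([x*s,-y*s,-np.cos(t)]);o=T[:3,3];return (o+d*(z-o[2])/d[2]).round(1)
def blobs(m,a=15):
    n,l,s,c=cv2.connectedComponentsWithStats(m.astype(np.uint8));return [(c[i],s[i]) for i in range(1,n) if s[i][4]>=a]
E
python3 - <<'E'
from h import *
for n in("top","side"):
    f=dict(np.load(n+".npz"));h=cv2.cvtColor(f["img"],cv2.COLOR_RGB2HSV);m=(h[...,0]>10)&(h[...,0]<28)&(h[...,1]>110)&(h[...,2]>60)
    print(n,[(c.round(1).tolist(),s.tolist(),onz(f,*c,20).tolist(),dep(f,*c).tolist()) for c,s in blobs(m) if 200<c[0]<400 and 240<c[1]<360])
f=dict(np.load("top.npz"))
for nm,u,v,z in[("dish",294,223,102),("plate",357,184,101),("tin",432,214,72),("cup",246,320,50),("timer",406,262,40),("ram",453,190,38),("shot",163,275,61),("mark1",321,264,8),("mark2",339,302,8),("dialtop",327,204,155)]:
    print(nm,onz(f,u,v,z),dep(f,u,v))
# plate outline & dish via depth
o,_=ray(f,0,0)
V,U=np.mgrid[0:480,0:640];K=f["K"];T=f["world_from_camera"];R=f["range_z"]
P=np.stack([(U-K[0,2])/K[0,0]*R,-(V-K[1,2])/K[1,1]*R,-R],-1)@T[:3,:3].T+T[:3,3]
for nm,b in[("dish",(265,195,322,250)),("plate",(322,150,390,215))]:
    m=np.zeros(R.shape,bool);m[b[1]:b[3],b[0]:b[2]]=1;m&=(abs(P[...,2]-101)<9)&(R>0)
    if nm=="plate": m&=f["img"].max(-1)<70
    n,l,s,c=cv2.connectedComponentsWithStats(m.astype(np.uint8));i=1+s[1:,4].argmax()
    print(nm,s[i],cv2.minAreaRect(P[l==i][:,:2].astype(np.float32)),P[l==i].mean(0))
m=(P[...,2]>66)&(P[...,2]<78)&(abs(U-431)<18)&(abs(V-216)<20);print("tin",cv2.minEnclosingCircle(P[m][:,:2].astype(np.float32)),P[m].mean(0))
g=dict(np.load("side.npz"))
print("match",onz(g,434,226,14), dep(g,434,226))
E
```

```text
top [([348.5, 263.8], [345, 260, 8, 9, 61], [446.5, -76.3, 20.0], [442.7, -74.3, 36.8]), ([214.5, 289.9], [208, 284, 13, 13, 124], [488.0, 324.0, 20.0], [480.7, 319.9, 48.7]), ([289.7, 290.3], [287, 287, 7, 8, 41], [421.6, 113.2, 20.0], [418.4, 113.1, 35.4])]
side [([360.1, 272.2], [356, 264, 9, 15, 89], [444.4, -69.0, 20.0], [447.0, -73.9, 16.6]), ([328.7, 311.6], [325, 305, 8, 13, 69], [417.9, 123.6, 20.0], [419.5, 120.9, 17.8]), ([248.2, 348.3], [241, 337, 16, 21, 236], [485.6, 331.3, 20.0], [486.8, 330.0, 18.6])]
dish [590.  46. 102.] [590.9  45.9  99.3]
plate [ 651.8 -165.8  101. ] [ 653.  -166.4   97.7]
tin [ 506.  -352.9   72. ] [ 505.1 -351.9   75.3]
cup [369.8 254.9  50. ] [376.5 258.7  13.2]
timer [ 397.2 -237.1   40. ] [ 396.5 -236.3   43.5]
ram [ 569.4 -452.2   38. ] [ 581.  -465.8    0.7]
shot [564.2 450.   61. ] [580.6 462.2   8.5]
mark1 [473.2   1.3   8. ] [473.1   1.3   8.6]
mark2 [347.7 -15.5   8. ] [347.8 -15.5   7.1]
dialtop [598.6 -56.4 155. ] [606.3 -58.8 133.4]
dish [ 271  201   42   40 1332] ((599.1797485351562, 50.80057144165039), (118.84994506835938, 121.24712371826172), 72.20520782470703) [599.97633867  50.84871689 100.951786  ]
plate [ 328  157   56   55 1627] ((653.7954711914062, -161.9484405517578), (142.0980224609375, 110.44344329833984), 15.113875389099121) [ 653.19606541 -162.02917851  100.79142752]
tin ((507.1435241699219, -354.76348876953125), 29.489856719970703) [ 507.04855918 -356.30657636   70.84077544]
match [ 398.7 -432.5   14. ] [ 399.3 -433.9   13.2]
```

```bash
cat >> h.py <<'E'
def delta(s,xyz):
    y=s["tcp_rot"][2];d=np.array(xyz)-s["eef_pos"];c,n=np.cos(y),np.sin(y)
    return (np.array([d[0]*c+d[1]*n,d[0]*n-d[1]*c,-d[2]])/1000).round(4)
E
python3 -m creep '0 0 6.9 0.345 -0.110 0.05 60;0 0 6.9 0.345 -0.110 0.05 60;0 0 6.9 0.345 -0.110 0.05 60;0 0 6.9 0.345 -0.110 0.05 60;0 0 6.9 0.345 -0.110 0.05 60;0 0 6.9 0.345 -0.110 0.05 60;0 0 6.9 0.345 -0.110 0.05 60;0 0 6.9 0.345 -0.110 0.05 60' 30
python3 - <<'E'
from rig import r
from h import *
s=r.sense();print(s["clock"],s["eef_pos"],s["tcp_rot"],s["opening"],delta(s,(507,-356,30)))
f=r.grab_frame("wrist");print(f["K"].tolist(),f["world_from_camera"].round(3).tolist());np.savez("w1.npz",**f)
cv2.imwrite("pics/w1.png",f["img"][:,:,::-1])
E
```

```text
clock: 1.1
eef_pos: [507.0, -356.0, 181.0]
tcp_rot: [-3.141, 0.001, 0.249]
contact_force: [-0.0, -0.9, 0.0]
opening: 0.767
grasp_force: 0.0
1.1 [ 507.02606773 -355.95666012  180.95762967] [-3.14118552e+00  8.59690544e-04  2.49158726e-01] 0.7673758006973069 [-0.     0.     0.151]
[[371.64829954431775, 0.0, 322.09821848834844], [0.0, 371.64829954431775, 242.31558968260094], [0.0, 0.0, 1.0]] [[0.247, 0.928, 0.278, 577.605], [-0.969, 0.237, 0.071, -338.956], [-0.0, -0.287, 0.958, 323.798], [0.0, 0.0, 0.0, 1.0]]
```

View pics/w1.png

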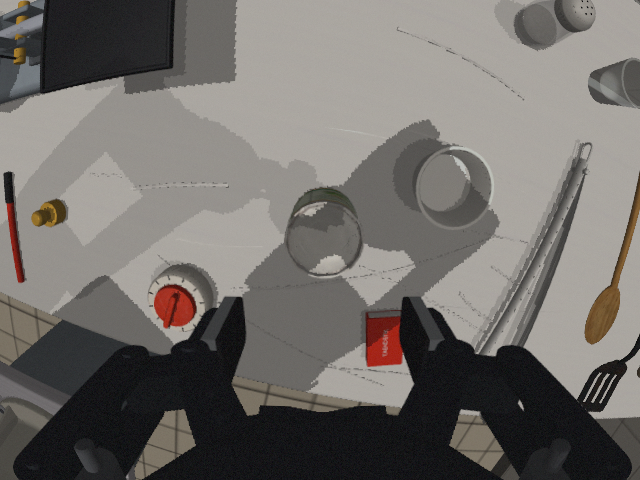

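The wrist view shows the tin lid centred at about (323,239), with the ramekin at (455,187), matchbox at (385,338) and timer at (180,300).

```bash
python3 - <<'E'
from h import *
f=dict(np.load("w1.npz"))
for n,u,v,z in[("tin",323.5,239,72),("tinL",286,239,72),("tinR",361,239,72),("ram",455,187,38),("mb",385,338,16)]:print(n,fish(f,u,v,z))
E
```

```text
tin [ 507.1 -357.9   72. ]
tinL [ 500.5 -332.2   72. ]
tinR [ 513.7 -383.7   72. ]
ram [ 566.3 -452.6   38. ]
mb [ 409.4 -444.8   16. ]
```

```bash
python3 -m creep '0 0 0 0 0.001 0.06 60;0 0 0 0 0.001 0.11 60;0 0 0 0 0.001 0.15 60;0 0 0 0 0.001 0.15 60;0 0 0 0 0.001 0.15 255;0 0 0 0 0.001 0.15 255;0 0 0 0 0.001 0.15 255;0 0 0 0 0.001 0.15 255' 40
python3 -m creep '0 0 0 0 0 0 255;0 0 0 0 0 -0.01 255;0 0 0 0 0 -0.07 255;0 0 0 0 0 -0.13 255;0 0 0 0 0 -0.16 255;0 0 0 0 0 -0.16 255;0 0 0 0 0 -0.16 255;0 0 0 0 0 -0.16 255'
python3 - <<'E'
from rig import r
from h import *
s=r.sense();print(s["contact_force"],s["opening"],s["grasp_force"],delta(s,(599.5,50.8,200)),delta(s,(599.5,50.8,135)))
E
```

```text
clock: 2.15
eef_pos: [508.1, -357.2, 32.0]
tcp_rot: [3.141, -0.001, 0.248]
contact_force: [1.0, 0.9, -2.3]
opening: 0.661
grasp_force: 42.8
clock: 3.15
eef_pos: [506.8, -356.3, 189.4]
tcp_rot: [-3.139, 0.002, 0.248]
contact_force: [-0.8, 0.7, -2.3]
opening: 0.662
grasp_force: 43.8
[-0.83982602  0.71073727 -2.27872831] 0.6623973357374908 43.75795662403107 [ 0.1899 -0.3718 -0.0106] [ 0.1899 -0.3718  0.0544]
```

```bash
python3 -m creep '0 0 0 0 -0.03 -0.04 255;0 0 0 0.04 -0.09 -0.04 255;0 0 0 0.08 -0.15 -0.04 255;0 0 0 0.12 -0.2 -0.04 255;0 0 0 0.15 -0.25 -0.04 255;0 0 0 0.17 -0.31 -0.04 255;0 0 0 0.19 -0.372 -0.04 255;0 0 0 0.19 -0.372 -0.02 255'
python3 -m creep '0 0 0 0 0 0.02 255;0 0 0 0 0 0.045 255;0 0 0 0 0 0.06 255;0 0 0 0 0 0.06 255;0 0 0 0 0 0.06 255'
python3 - <<'E'
from rig import r
from h import *
s=r.sense();print(s["contact_force"],delta(s,(599.5,50.8,135)))
E
```

```text
clock: 4.15
eef_pos: [601.0, 53.7, 210.9]
tcp_rot: [-3.141, -0.001, 0.251]
contact_force: [0.0, -0.1, -2.0]
opening: 0.662
grasp_force: 44.1
clock: 4.78
eef_pos: [600.8, 50.0, 151.7]
tcp_rot: [3.141, -0.001, 0.248]
contact_force: [-0.0, 0.2, -1.2]
opening: 0.662
grasp_force: 44.1
[-0.04720659  0.19649374 -1.24177269] [-0.0011 -0.0011  0.0167]
```

```bash
python3 -m creep '0 0 0 -0.001 0 0.015 255;0 0 0 -0.001 0 0.022 255;0 0 0 -0.001 0 0.03 255;0 0 0 -0.001 0 0.036 255;0 0 0 -0.001 0 0.038 255;0 0 0 -0.001 0 0.038 255;0 0 0 -0.001 0 0.038 255;0 0 0 -0.001 0 0.038 255'
```

```text
clock: 5.78
eef_pos: [599.5, 50.1, 113.5]
tcp_rot: [-3.142, -0.0, 0.248]
contact_force: [-0.4, -1.0, -0.3]
opening: 0.663
grasp_force: 44.4
```

Release slightly and wait, then lift.

```bash
python3 -m creep '0 0 0 0 0 0 120;0 0 0 0 0 0 60;0 0 0 0 0 0 50;0 0 0 0 0 0 45;0 0 0 0 0 0 45;0 0 0 0 0 0 45;0 0 0 0 0 -0.02 45;0 0 0 0 0 -0.06 45'
python3 -m creep '0 0 0 0 0 -0.06 45;0 0 0 0 0 -0.09 45;0 0 0 -0.03 0 -0.09 45;0 0 0 -0.09 0 -0.09 45;0 0 0 -0.12 0 -0.09 45;0 0 0 -0.12 0 -0.09 45'
python3 - <<'E'
from rig import r
from h import *
f=r.grab_frame("top");np.savez("top2.npz",**f)
w=r.grab_frame("wrist");np.savez("w2.npz",**w)
g=r.grab_frame("side")
cv2.imwrite("pics/t2.png",np.hstack([cv2.resize(f["img"][150:270,240:400],(400,300),interpolation=2),cv2.resize(g["img"][190:310,220:380],(400,300),interpolation=2)])[:,:,::-1])
V,U=np.mgrid[0:480,0:640]
for nm,f in(("top",f),("side",g)):
    K=f["K"];T=f["world_from_camera"];R=f["range_z"]
    P=np.stack([(U-K[0,2])/K[0,0]*R,-(V-K[1,2])/K[1,1]*R,-R],-1)@T[:3,:3].T+T[:3,3]
    pl=(np.hypot(P[...,0]-653,P[...,1]+162)<40)&(P[...,2]>60); print(nm,"plate z",np.median(P[pl][:,2]),pl.sum())
    d=np.hypot(P[...,0]-599,P[...,1]-51); 
    rg=(d>38)&(d<54)&(P[...,2]>50)&(P[...,2]<110);print("dish z",np.median(P[rg][:,2]),rg.sum())
    t=(d<45)&(P[...,2]>128)&(P[...,2]<185);print("tin",P[t].mean(0),np.percentile(P[t][:,2],[5,50,95]) if t.any() else 0)
s=r.sense();print(s["clock"],s["eef_pos"])
E
```

```text
clock: 6.78
eef_pos: [598.2, 50.0, 172.3]
tcp_rot: [-3.141, 0.004, 0.248]
contact_force: [0.5, -0.2, 1.1]
opening: 0.824
grasp_force: 0.0
clock: 7.52
eef_pos: [481.4, 20.2, 263.6]
tcp_rot: [3.142, 0.0, 0.248]
contact_force: [0.8, 0.6, 1.0]
opening: 0.826
grasp_force: 0.0
top plate z 128.41795918549963 530
dish z 72.67906057775826 132
tin [591.39239778  75.7710941  141.62403877] [129.80473595 142.92790388 147.74568743]
side plate z 125.09771547432359 308
dish z 70.80525154761733 285
tin [594.6618191   55.64569091 138.42795879] [129.81234015 139.48606347 143.20315268]
7.675 [484.11878997  20.69168594 263.65779595]
```

View pics/t2.png

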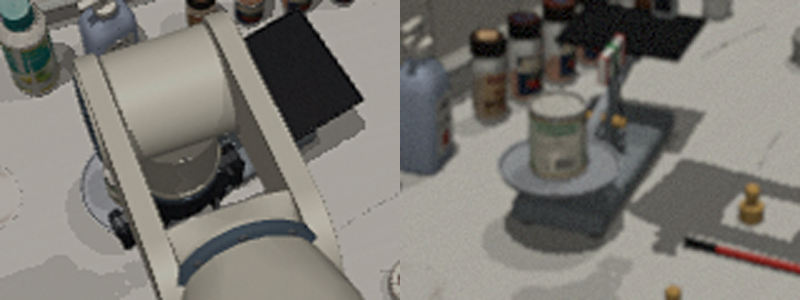

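The tin stands upright in the dish, and the beam is at its lower stop, so the tin is at least 180 g. The 200 g weight goes first.

```bash
python3 -m creep '0 0 0 0.015 -0.06 0 130;0 0 0 0.03 -0.12 0 130;0 0 0 0.045 -0.18 0 130;0 0 0 0.06 -0.24 0.05 130;0 0 0 0.077 -0.296 0.11 130;0 0 0 0.077 -0.296 0.11 130;0 0 0 0.077 -0.296 0.11 130;0 0 0 0.077 -0.296 0.11 130'
cat > look.py <<'E'
import sys
from rig import r
from h import *
X,Y,H=map(float,sys.argv[1:4])   # expected xy, total height
s=r.sense();f=r.grab_frame("wrist");h=cv2.cvtColor(f["img"],cv2.COLOR_RGB2HSV)
m=(h[...,0]>10)&(h[...,0]<28)&(h[...,1]>110)&(h[...,2]>50)
best=min(blobs(m,40),key=lambda b:np.hypot(*(fish(f,*b[0],H/2)[:2]-(X,Y))));print(best[0].round(1),best[1],fish(f,*best[0],H/2))
x,y,w,hh,a=best[1];print(s["clock"],s["eef_pos"].round(1),s["tcp_rot"].round(3),s["opening"])
cv2.imwrite("pics/"+sys.argv[4],cv2.resize(f["img"][100:400,160:480],(640,600))[:,:,::-1])
E
python3 look.py 486 327 43 l200.png
```

```text
clock: 8.68
eef_pos: [485.6, 326.4, 153.5]
tcp_rot: [3.141, -0.0, 0.249]
contact_force: [-0.1, 0.0, 0.5]
opening: 0.489
grasp_force: 0.0
[325.8 223.3] [ 303  199   46   49 1744] [491.8 324.   21.5]
8.675 [485.6 326.4 153.5] [ 3.141 -0.     0.249] 0.48920763344018453
```

View pics/l200.png

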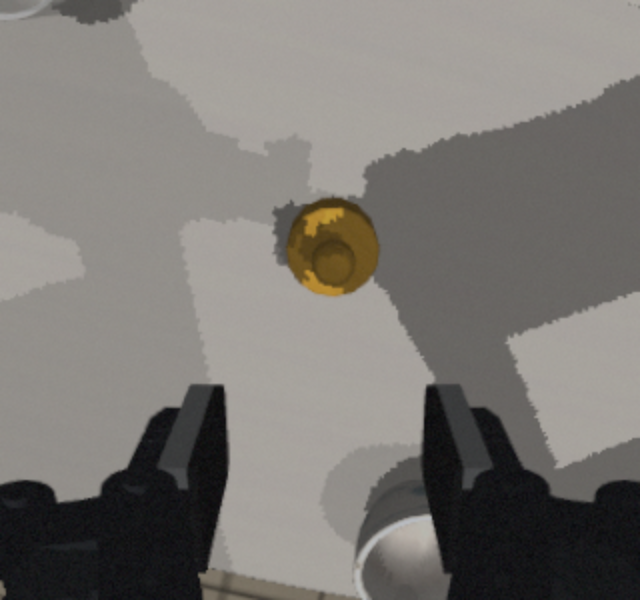

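The crop shows the 200 g weight with its knob at full-image (327,231) and disc at (326.5,223). The cup, at bottom right, is clear of the fingers.

```bash
cat >> look.py <<'E'
g=(h[...,0]>10)&(h[...,0]<28)
disc=fish(f,x+w/2,y+hh/2,H-21)
for a in map(lambda t:t.split(","),sys.argv[5:]): p=fish(f,float(a[0]),float(a[1]),H);print("knob",p,delta(s,(p[0],p[1],H-21+2)))
print("disc",disc,delta(s,(disc[0],disc[1],H-21+2)))
E
python3 look.py 486 327 43 x.png 327,231
```

```text
[325.6 223.5] [ 303  200   46   48 1735] [491.8 324.   21.5]
8.725 [485.8 326.2 154.1] [-3.141e+00 -1.000e-03  2.480e-01] 0.4916115137857909
knob [491.8 323.1  43. ] [0.0051 0.0045 0.1301]
disc [491.6 323.6  22. ] [0.005  0.0039 0.1301]
```

```bash
python3 -m creep '0 0 0 0.005 0.004 0.06 130;0 0 0 0.005 0.004 0.11 130;0 0 0 0.005 0.004 0.129 130;0 0 0 0.005 0.004 0.129 130;0 0 0 0.005 0.004 0.129 255;0 0 0 0.005 0.004 0.129 255;0 0 0 0.005 0.004 0.129 255;0 0 0 0.005 0.004 0.129 255' 40
python3 -m creep '0 0 0 0 0 0 255;0 0 0 0 0 -0.03 255;0 0 0 0 0 -0.09 255;0 0 0 0 0 -0.15 255;0 0 0 0 0 -0.21 255;0 0 0 0 0 -0.21 255'
python3 - <<'E'
from rig import r
from h import *
s=r.sense();print(s["contact_force"],s["eef_pos"],delta(s,(653.5,-162,230)))
E
```

```text
clock: 9.78
eef_pos: [492.2, 324.9, 26.4]
tcp_rot: [-3.14, -0.003, 0.249]
contact_force: [0.1, 0.9, 8.0]
opening: 0.158
grasp_force: 39.2
clock: 10.52
eef_pos: [493.3, 325.4, 240.6]
tcp_rot: [-3.138, -0.01, 0.249]
contact_force: [-0.2, -0.5, -2.3]
opening: 0.161
grasp_force: 39.6
[-0.15597469 -0.46630867 -2.2813118 ] [493.32228623 325.44651733 240.55262334] [0.0353 0.5119 0.0106]
```

```bash
python3 -m creep '0 0 0 0.005 0.06 0 255;0 0 0 0.01 0.12 0 255;0 0 0 0.015 0.18 0 255;0 0 0 0.02 0.24 0 255;0 0 0 0.025 0.3 0 255;0 0 0 0.03 0.36 0 255;0 0 0 0.035 0.42 0 255;0 0 0 0.035 0.48 0 255'
python3 -m creep '0 0 0 0 0.03 0 255;0 0 0 0 0.032 0.02 255;0 0 0 0 0.032 0.05 255;0 0 0 0 0.032 0.065 255;0 0 0 0 0.032 0.075 255;0 0 0 0 0.032 0.075 255'
python3 - <<'E'
from rig import r
from h import *
s=r.sense();print(s["contact_force"],s["eef_pos"],delta(s,(653.5,-162,140)))
E
```

```text
clock: 11.52
eef_pos: [642.6, -134.6, 233.3]
tcp_rot: [-3.141, 0.001, 0.249]
contact_force: [1.3, 0.0, -1.7]
opening: 0.162
grasp_force: 39.7
clock: 12.28
eef_pos: [650.4, -163.3, 158.7]
tcp_rot: [-3.141, 0.001, 0.249]
contact_force: [-0.1, 0.0, -0.5]
opening: 0.16
grasp_force: 39.8
[-0.12764753  0.00551219 -0.51931759] [ 650.3542904  -163.34899832  158.74161213] [ 0.0034 -0.0005  0.0187]
```

```bash
python3 -m creep '0 0 0 0.003 0 0.01 255;0 0 0 0.003 0 0.015 255;0 0 0 0.003 0 0.02 255;0 0 0 0.003 0 0.02 255;0 0 0 0.003 0 0.02 255;0 0 0 0.003 0 0.02 200;0 0 0 0.003 0 0.02 160;0 0 0 0.003 0 0.02 140'
python3 -m creep '0 0 0 0 0 0 140;0 0 0 0 0 0 140;0 0 0 0 0 -0.02 140;0 0 0 0 0 -0.08 140;0 0 0 -0.06 0 -0.08 140;0 0 0 -0.12 0 -0.08 140;0 0 0 -0.18 0 -0.08 140;0 0 0 -0.2 0 -0.08 140'
cat > bal.py <<'E'
import sys
from rig import r
from h import *
V,U=np.mgrid[0:480,0:640];fs={n:r.grab_frame(n) for n in("top","side","wrist")};np.savez("wl.npz",**fs["wrist"])
for nm in("top","side"):
    f=fs[nm];K=f["K"];T=f["world_from_camera"];R=f["range_z"]
    P=np.stack([(U-K[0,2])/K[0,0]*R,-(V-K[1,2])/K[1,1]*R,-R],-1)@T[:3,:3].T+T[:3,3]
    px=P[...,0]-653.5;py=P[...,1]+162;lx=px*.969+py*.246;ly=-px*.246+py*.969
    pl=(abs(lx)<60)&(abs(ly)<48)&(P[...,2]>60)&(P[...,2]<135)&(f["img"].max(-1)<60)
    d=np.hypot(P[...,0]-599.5,P[...,1]-51);rg=(d>38)&(d<52)&(P[...,2]>60)&(P[...,2]<135)
    print(nm,"plate z",np.median(P[pl][:,2]),pl.sum(),"dish z",np.median(P[rg][:,2]),rg.sum())
f=fs["top"]["img"];g=fs["side"]["img"]
cv2.imwrite("pics/"+sys.argv[1],np.hstack([cv2.resize(f[150:270,240:400],(400,300),interpolation=2),cv2.resize(g[190:310,220:380],(400,300),interpolation=2)])[:,:,::-1])
s=r.sense();print(s["clock"],s["eef_pos"])
E
python3 bal.py b1.png
```

```text
clock: 13.28
eef_pos: [653.6, -163.2, 139.5]
tcp_rot: [3.141, -0.0, 0.248]
contact_force: [0.6, -0.5, 0.3]
opening: 0.451
grasp_force: 0.0
clock: 14.28
eef_pos: [457.1, -212.8, 220.6]
tcp_rot: [3.141, -0.0, 0.247]
contact_force: [0.1, 0.7, 0.2]
opening: 0.45
grasp_force: 0.0
top plate z 97.82429462390132 1082 dish z 103.22139420315011 362
side plate z 95.62814904194653 426 dish z 100.95185931809925 248
14.425 [ 460.36093458 -212.83323318  220.62584904]
```

View pics/b1.png

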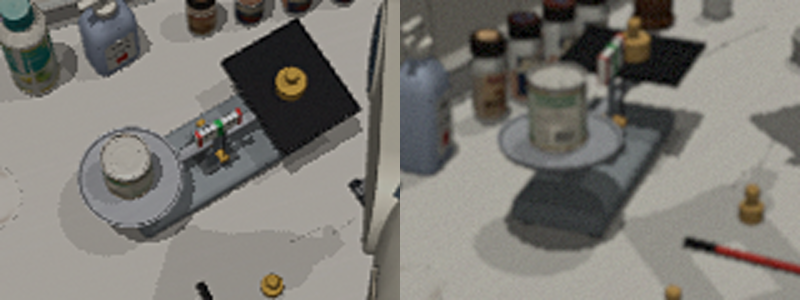

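The tin is upright in the dish and the 200 g weight stands on the plate, with the beam near level. The plate is about 2.7 mm low, which is roughly +0.024 rad. I'll let it settle and check again with the same method on the empty-balance image.

```bash
python3 -m creep '0 0 0 0 0 0 140;0 0 0 0 0 0 140;0 0 0 0 0 0 140;0 0 0 0 0 0 140;0 0 0 0 0 0 140;0 0 0 0 0 0 140;0 0 0 0 0 0 140;0 0 0 0 0 0 140' | head -1
python3 - <<'E'
from rig import r
from h import *
V,U=np.mgrid[0:480,0:640]
for t,f in(("empty",dict(np.load("top.npz"))),("now",r.grab_frame("top")),("now2",r.grab_frame("top"))):
    K=f["K"];T=f["world_from_camera"];R=f["range_z"]
    P=np.stack([(U-K[0,2])/K[0,0]*R,-(V-K[1,2])/K[1,1]*R,-R],-1)@T[:3,:3].T+T[:3,3]
    px=P[...,0]-653.5;py=P[...,1]+162;lx=px*.969+py*.246;ly=-px*.246+py*.969
    pl=(abs(lx)<60)&(abs(ly)<48)&(P[...,2]>60)&(P[...,2]<135)&(f["img"].max(-1)<60)
    d=np.hypot(P[...,0]-599.5,P[...,1]-51);rg=(d>38)&(d<52)&(P[...,2]>60)&(P[...,2]<135)
    a,b=P[pl][:,2].mean(),P[rg][:,2].mean();print(t,a,b,"lean",(b-a)/220)
    t=(d<60)&(P[...,2]>166)&(P[...,2]<186)
    if t.any(): print("tin top",cv2.minEnclosingCircle(P[t][:,:2].astype(np.float32)),P[t][:,2].mean())
    h=cv2.cvtColor(f["img"],cv2.COLOR_RGB2HSV);q=(h[...,0]>10)&(h[...,0]<28)&(h[...,1]>110)&(abs(lx)<60)&(abs(ly)<48)&(P[...,2]>105);print("w200",P[q].mean(0) if q.any() else None)
E
```

```text
clock: 15.42
empty 100.497451107225 100.61095799578929 lean 0.0005159404025649456
w200 None
now 97.82324405608425 102.91346520170612 lean 0.023137368843735764
tin top ((598.4171142578125, 50.72624588012695), 29.611726760864258) 172.5585714625997
w200 [ 648.09929459 -159.04529652  122.87028244]
now2 98.16468231084755 103.02514173701329 lean 0.02209299739166242
tin top ((597.7280883789062, 51.30154037475586), 29.841167449951172) 172.43148678372435
w200 [ 648.53366997 -159.23229955  122.62708798]
```

The lean is 0.022 rad and steady, inside the band. The tin is centred within 2 mm, the weight is well inside the plate, and the arm touches nothing.

```bash
python3 -c "
from rig import r
print(r.sign_off())"
```

```text
the job is handed in; nothing more can be done
None
```

The job is handed in: the tin stands in the dish, balanced by the 200 g weight alone with the pointer in the green band (lean about +0.022 rad, so roughly 184 g), and the other two weights were left standing on the worktop.

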